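Find the case with the loose master and hold it out for inspection

ROBOT

A 7-joint arm with a two-finger parallel gripper is mounted at the origin on a cart in front of the work surface, level with it; the furniture and walls round the work are solid. World frame = base frame: x ahead of the robot, y to its left, z up, the work surface at z = 0. Lengths are in m, angles in rad, forces in N, time in s.
With the tool pointing down it reaches from about 0.425 to 0.925 m from the base axis. Payload 6.8 kg.
Tool frame: the origin (TCP) lies on the centre line of the jaws, within the pads' length; the fingertips stand 25 mm ahead of it and the grasp point (between the pads) lies 6 mm ahead of it; z points along the fingers, y is the line along which they close (so a half turn about z gives the same grasp; the last joint's range is limited). The gripper opens to 85 mm and grips with 20 to 120 N. Pads are 22 mm wide; open, the fingers measure 114 mm over their backs; the gripper's body (76 mm by 85 mm) begins 54 mm behind the grasp point. The pads swing forward as they close: fully open they stand 13 mm farther back than shut.
Start: joints at [1.11, 0.477, 0.022, 1.555, -0.011, 1.109, -0.083], TCP at [0.233, -0.633, 0.256] pointing down, gripper open.
Joint ranges: [-2.96, 2.96], [-0.34, 2.1], [-1.41, 1.46], [0.24, 2.44], [-1.37, 4.51], [0.17, 1.92], [-2.96, 2.96]. Speed limits (rad/s): [2.39, 2.39, 3.14, 3.14, 3.14, 3.14, 3.14].

INTERFACE

Orientations are given as a rotation vector (axis times angle).
In Python, from bench import telemetry, grab_frame, job gives the robot as it stands.
- The arm moves only by the tool apply_moves, never from a script. Its argument "rows" is a list of rows, each a list of 2 entries, a list of its own where there are three numbers: the shift along the tool's x, y, z each as a share of 250 mm, from -1 to 1, then the turn, a rotation vector about the tool's x, y, z each as a share of pi rad, from -1 to 1. A call has 1 to 10 rows; each row is the pose to reach, as a shift and turn from the pose commanded when the call began, along the tool's axes at that moment, turning the shorter way round; what a row does not reach only later rows make up. A row lasts 1/8 s, in which the tool goes at most 62.5 mm and 10.7 degrees, less where a joint would pass 70% of its speed; a pose out of reach is approached as far as the arm can. A call with a number of a shift or a turn outside -1 to 1 is refused whole. A call with a gripper value outside its range is refused whole. "jaw" is the gripper's target within -1 to 1 (fully open at 1, half-way at 0, shut at -1), set as the call begins (left out, the last holds). The fingers move at their own pace and stop on an object; "newtons" is the grip in N (left out, the last holds). Time passes only in rows, so rows that repeat a pose let the fingers close. It gives the time, the measured TCP pose, the force, the opening and the grip force at its end, in the units of the state.
- telemetry.get_obs(): the state, without advancing time (a new reading comes with each control period).
- grab_frame(name): name is "scene" or "top"; returns a dict with "frame" (384x512x3 uint8, red, green, blue), "vertical_fov" (degrees; the focal length in pixels is half the picture's height over the tangent of half this angle, whatever the lens; pixels are square), "cx", "cy" (the principal point, pixels), "origin" and "attitude" of the camera in the world. Camera axes: x right, y up, looking along -z (the intrinsics and any distortion apply to the point x, -y, -z); pixel columns grow to the right and rows downward; lengths in m; the calibration is good to about 2 mm. A picture is of the moment at which its call begins. There is no depth.
- job.hand_in(): hands the job in; it is judged then, once.
The state is a dict: "clock": time; "joints": joint angles; "qvel": joint speeds; "tau": joint torques, N m; "tcp_pos": TCP position; "orientation": TCP orientation; "contact_force": force on the tool from outside, world axes, zero at the start; "moment": the same for the moment, N m; "grip_width": finger opening in m; "gripper_force": force on a finger pad.
Only numpy, scipy, OpenCV 4.12 (cv2) and the standard library are available. Lean on these libraries where they do the work, as an engineer would, in place of code of your own. Each camera call takes 0.05 s, during which the arm holds its last target. There are 200 camera calls.

TASK

Each of the three identical sealed metal cases on the bench holds a brass master that should be fixed in its packing, but in one case it has come loose: lift a case clear of the bench and shake it lengthwise to and fro, and set any whose master stays put gently back, flat, about where it stood, without dropping it. When you have found the one whose master knocks from end to end, hold it out about a hand's breadth above the middle of the round black rubber block, clear of the block and tipped lengthwise by about 25 degrees so that the loose master lies against the low end. Finish while still holding it there, still; do not put it down.

Things in the scene. Friction and masses are not known exactly. Their poses are not given: they have to be found in the camera images.
- case_a: one of three identical sealed aluminium cases, 96 mm long (its own x axis) x 48 mm wide (y) x 36 mm high (z), about 0.38 kg, closed clasps on its two ends, dark frame on top with a clear window 62 x 24 mm along its length through which the brass master is seen; origin at the centre of its underside. It starts flat on the bench.
- case_b: a second case, the same in every way outside
- case_c: a third case, the same in every way outside
- insert_a (a joint): where the brass master (24 mm long, 18 mm thick, 0.18 kg) of case_a sits along the case's own x axis, in m, 0 in the middle; the pocket's ends are at -0.018 and +0.018. All three start within 6 mm of the middle. A fixed master keeps its value whatever is done; the loose one slides almost freely, knocks against the ends when shaken and comes to the low end when the case is tipped lengthwise by a few degrees. Its position can be seen through the window, its knocks felt.
- insert_b (a joint): the same for case_b
- insert_c (a joint): the same for case_c
- pad: round black rubber bench block, 80 mm across and 26 mm high, fixed to the bench on the left; origin at the centre of its underside

How it is judged:
By the outcome, as a careful person would: the job done as asked, in the order asked, and still so for the second after the job is handed in, while the arm keeps its last pose, push and grip.
It also fails if it takes over 67 s, if anything falls off the work surface, if the arm or the gripper's body presses on something with over 40 N, if the wrist force passes 120 N, or if a joint passes its speed limit or range.

## Working session

There is one attempt and no reset: what is moved stays moved. The work goes in short steps, Python scripts to look and compute and a tool call to move; the robot and the scene stay as the last step left them, time stands still between calls to the robot, and variables do not carry over. Pictures are saved under pics/ and viewed, at most 10 in all, crops included, and the job is handed in when it is done.

Besides the shell and the picture viewer there is one more tool, called after "Call:" in YAML: its name, and indented under it one key for each argument. apply_moves: Moves the arm, as the interface text tells. Its arguments: {"type":"object","properties":{"rows":{"type":"array"},"jaw":{"type":"number"},"newtons":{"type":"number"}},"required":["rows"]}

```bash
mkdir -p pics; ls; python3 - <<'E'
from bench import telemetry, grab_frame
import cv2
print(telemetry.get_obs())
for n in("scene","top"):
    d=grab_frame(n); cv2.imwrite(f"pics/{n}0.png",d["frame"][:,:,::-1])
    print(n,{k:v for k,v in d.items() if k!="frame"})
E
```

```text
pics
{'clock': 0.0, 'joints': array([ 1.10988093,  0.4777986 ,  0.02232898,  1.55644925, -0.0114971 ,
        1.10930798, -0.0831006 ]), 'qvel': array([ 4.34109427e-04, -1.53013280e-04, -3.50029446e-05, -6.55551776e-04,
        1.74435722e-04,  2.66447258e-04,  3.18060471e-04]), 'tau': array([-3.58961524e-04, -5.96464705e+01,  1.60742261e+00, -2.81198913e+01,
        1.23916240e-02,  9.47138731e-03, -7.77370360e-06]), 'tcp_pos': array([ 0.23304511, -0.6329095 ,  0.25532741]), 'orientation': array([-3.09107709e+00, -5.51068336e-01,  7.11694606e-04]), 'contact_force': array([0.09536007, 0.22470639, 0.31888141]), 'moment': array([ 0.00899593,  0.0169559 , -0.01927203]), 'gripper_force': 0.0, 'grip_width': 0.08535361318122636}
scene {'vertical_fov': 48.00863949848451, 'cx': 252.84406453638135, 'cy': 185.01254265651352, 'origin': array([0.05565127, 0.82202444, 0.53746182]), 'attitude': array([ 0.40723399, -1.32948955, -2.2014292 ])}
top {'vertical_fov': 51.27142532861846, 'cx': 257.95061123768687, 'cy': 194.47235189536218, 'origin': array([0.47179337, 0.11264142, 0.89882521]), 'attitude': array([ 0.07500808, -0.07600882, -1.57556293])}
```

View pics/top0.png

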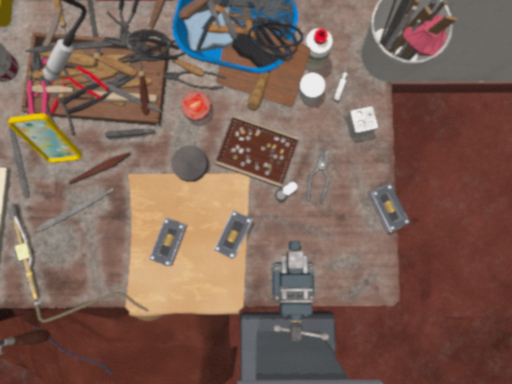

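View pics/scene0.png

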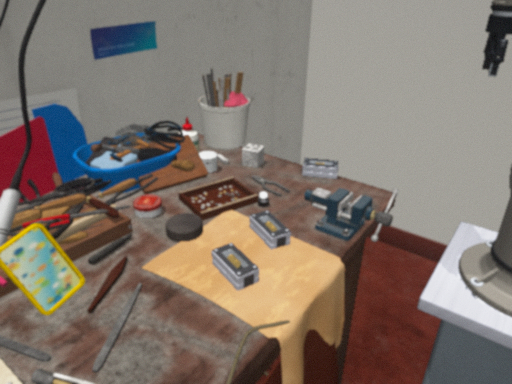

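The top view shows cases near (168,243), (235,234), (390,208) and the pad near (190,163), with a vise at (293,280). I'll enlarge these next.

```bash
cat > h.py <<'E'
import numpy as np, cv2
from scipy.spatial.transform import Rotation as R
from bench import telemetry, grab_frame
def pix2w(d,u,v,z):
    H=d["frame"].shape[0]; f=H/2/np.tan(np.radians(d["vertical_fov"]/2))
    r=R.from_rotvec(d["attitude"]).apply([(u-d["cx"])/f,-(v-d["cy"])/f,-1])
    o=np.array(d["origin"]); return o+r*(z-o[2])/r[2]
def w2pix(d,p):
    H=d["frame"].shape[0]; f=H/2/np.tan(np.radians(d["vertical_fov"]/2))
    c=R.from_rotvec(d["attitude"]).inv().apply(np.array(p)-d["origin"])
    return np.array([d["cx"]+f*c[0]/-c[2],d["cy"]-f*c[1]/-c[2]])
def crop(im,u,v,w,h,s): 
    return cv2.resize(im[v-h//2:v+h//2,u-w//2:u+w//2],None,fx=s,fy=s,interpolation=cv2.INTER_CUBIC)
E
python3 - <<'E'
from h import *
im=cv2.imread("pics/top0.png"); s=cv2.imread("pics/scene0.png")
t=[crop(im,*c,56,56,7) for c in((168,243),(235,234))]; b=[crop(im,*c,56,56,7) for c in((390,208),)]+[crop(s,184,227,56,56,7)]
o=np.vstack([np.hstack(t),np.hstack(b)]); o=cv2.resize(o,(600,600)); cv2.imwrite("pics/c1.png",o)
E
```

```text
(no output)
```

View pics/c1.png

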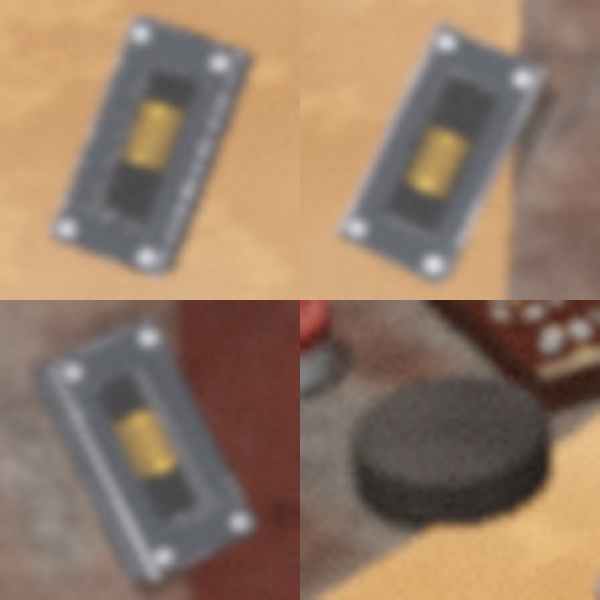

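```bash
python3 - <<'E'
from h import *
d=grab_frame("top"); s=grab_frame("scene")
k=56/300
C={'L':((140,215),[(141,33),(220,62),(65,228),(147,257)]),'M':((207,206),[(146,41),(222,78),(56,228),(133,263)]),'R':((362,180),[(148,38),(72,72),(240,222),(163,256)])}
for n,(o,P) in C.items():
    w=np.array([pix2w(d,o[0]+p[0]*k-.5,o[1]+p[1]*k-.5,.036) for p in P])
    c=w.mean(0); ax=(w[0]+w[1]-w[2]-w[3])/2; print(n,c.round(4),"yaw",np.degrees(np.arctan2(ax[1],ax[0])).round(1),"len",np.linalg.norm(ax[:2]).round(4),"wid",np.linalg.norm((w[0]-w[1])[:2]).round(4),"r",np.hypot(*c[:2]).round(3), "scene px",w2pix(s,c).round(0))
print("pad",pix2w(d,189.5,163,.026), pix2w(s,156+151*k,199+132*k,.026))
print(R.from_rotvec(telemetry.get_obs()['orientation']).as_matrix().round(3))
E
```

```text
L [0.455  0.3089 0.036 ] yaw -20.3 len 0.0824 wid 0.034 r 0.55 scene px [235. 258.]
M [0.4703 0.1669 0.036 ] yaw -25.9 len 0.0822 wid 0.0341 r 0.499 scene px [270. 222.]
R [ 0.5263 -0.1744  0.036 ] yaw 24.6 len 0.082 wid 0.0341 r 0.554 scene px [321. 162.]
pad [0.62663765 0.26255566 0.026     ] [0.62265133 0.26909414 0.026     ]
[[ 0.938  0.346 -0.   ]
 [ 0.346 -0.938  0.001]
 [-0.    -0.001 -1.   ]]
```

```bash
cat >> h.py <<'E'
def plan(p,yaw,tilt=0):
    o=telemetry.get_obs(); c=R.from_rotvec(o["orientation"]); y=np.radians(yaw)
    x=np.array([np.cos(y),np.sin(y),0]); z=np.array([0,0,-1.]); T=R.from_matrix(np.c_[x,np.cross(z,x),z])*R.from_rotvec([0,np.radians(tilt),0])
    print("t",round(float(o["clock"]),2),"tcp",o["tcp_pos"].round(4),"shift",(c.inv().apply(np.array(p)-o["tcp_pos"])/.25).round(3).tolist(),"turn",((c.inv()*T).as_rotvec()/np.pi).round(4).tolist())
E
python3 -c "
from h import *
plan([.5263,-.1744,.15],24.6)"
```

```text
t 0.2 tcp [ 0.2331 -0.6331  0.2557] shift [1.735, -1.316, 0.424] turn [-0.0004, 0.0, -0.0244]
```

Call:
apply_moves:
  rows:
    - [[0.9,-0.68,0],[0,0,-0.024]]
    - [[0.9,-0.68,0],[0,0,-0.024]]
    - [[0.9,-0.68,0],[0,0,-0.024]]
    - [[0.9,-0.68,0],[0,0,-0.024]]
    - [[0.9,-0.68,0],[0,0,-0.024]]
  jaw: 1

```text
clock: 0.82
tcp_pos: [0.3878, -0.3926, 0.2564]
orientation: [-3.068, -0.674, -0.001]
contact_force: [0.7, -1.2, -0.1]
grip_width: 0.0855
gripper_force: 0.0
```

```bash
python3 -c "
from h import *
plan([.5263,-.1744,.12],24.6)"
```

```text
t 0.82 tcp [ 0.3878 -0.3926  0.2564] shift [0.868, -0.56, 0.547] turn [-0.0002, -0.0003, 0.0011]
```

Call:
apply_moves:
  rows:
    - [[0.868,-0.56,0.54],[0,0,0]]
    - [[0.868,-0.56,0.54],[0,0,0]]
    - [[0.868,-0.56,0.54],[0,0,0]]
    - [[0.868,-0.56,0.54],[0,0,0]]
    - [[0.868,-0.56,0.54],[0,0,0]]
    - [[0.868,-0.56,0.54],[0,0,0]]
    - [[0.868,-0.56,0.54],[0,0,0]]

```text
clock: 1.7
tcp_pos: [0.5246, -0.1794, 0.1213]
orientation: [3.07, 0.667, -0.001]
contact_force: [0.6, -0.7, 0.2]
grip_width: 0.0853
gripper_force: 0.0
```

```bash
python3 -c "
from h import *
plan([.5263,-.1744,.031],24.6)"
```

```text
t 1.7 tcp [ 0.5246 -0.1794  0.1213] shift [0.015, -0.016, 0.361] turn [0.0001, 0.0002, -0.0005]
```

Call:
apply_moves:
  rows:
    - [[0.01,-0.01,0.12],[0,0,0]]
    - [[0.01,-0.01,0.24],[0,0,0]]
    - [[0.01,-0.01,0.33],[0,0,0]]
    - [[0.01,-0.01,0.36],[0,0,0]]
    - [[0.01,-0.01,0.36],[0,0,0]]
    - [[0.01,-0.01,0.36],[0,0,0]]

```text
clock: 2.45
tcp_pos: [0.5268, -0.176, 0.0324]
orientation: [3.069, 0.666, 0.003]
contact_force: [-0.4, -0.2, -0.0]
grip_width: 0.0857
gripper_force: 0.0
```

```bash
python3 -c "
from h import *
plan([.5263,-.1744,.031],24.6)"
```

```text
t 2.45 tcp [ 0.5268 -0.176   0.0324] shift [0.001, -0.007, 0.006] turn [0.0004, -0.0004, -0.0006]
```

Call:
apply_moves:
  rows:
    - [[0.001,-0.007,0.004],[0,0,0]]
    - [[0.001,-0.007,0.004],[0,0,0]]
    - [[0.001,-0.007,0.004],[0,0,0]]
    - [[0.001,-0.007,0.004],[0,0,0]]
    - [[0.001,-0.007,0.004],[0,0,0]]
    - [[0.001,-0.007,0.004],[0,0,0]]
  jaw: -1
  newtons: 80

```text
clock: 3.2
tcp_pos: [0.5265, -0.1741, 0.0313]
orientation: [3.069, 0.667, 0.002]
contact_force: [-0.0, -0.5, 6.0]
grip_width: 0.0471
gripper_force: 83.7
```

Call:
apply_moves:
  rows:
    - [[0,0,-0.04],[0,0,0]]
    - [[0,0,-0.14],[0,0,0]]
    - [[0,0,-0.28],[0,0,0]]
    - [[0,0,-0.4],[0,0,0]]
    - [[0,0,-0.48],[0,0,0]]
    - [[0,0,-0.48],[0,0,0]]
    - [[0,0,-0.48],[0,0,0]]

```text
clock: 4.08
tcp_pos: [0.5247, -0.1734, 0.1493]
orientation: [-3.069, -0.667, 0.003]
contact_force: [-0.4, 0.8, -4.5]
grip_width: 0.0471
gripper_force: 83.1
```

```bash
python3 - <<'E'
from h import *
d=grab_frame("scene");t=grab_frame("top"); o=telemetry.get_obs(); print(o["moment"].round(3),o["contact_force"].round(2))
u,v=w2pix(d,o["tcp_pos"]).astype(int); print(u,v); a,b=w2pix(t,o["tcp_pos"]).astype(int)
cv2.imwrite("pics/s1.png",np.hstack([crop(d["frame"],u,v,76,76,5),crop(t["frame"],a,b,76,76,5)])[:,:,::-1])
E
```

```text
[-0.011  0.016  0.008] [ 0.06 -0.91 -4.17]
325 123
```

View pics/s1.png

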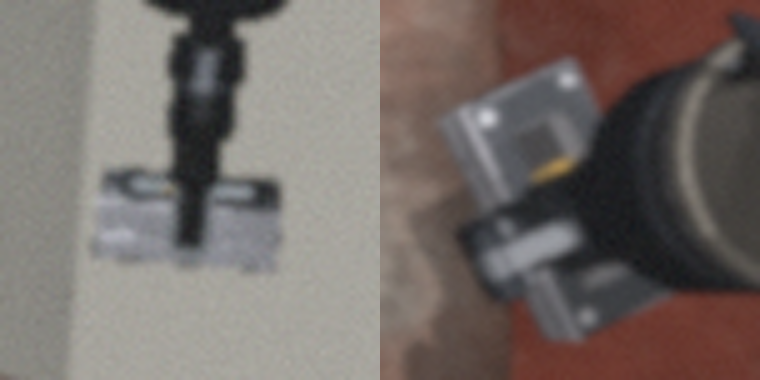

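Call:
apply_moves:
  rows:
    - [[0.12,0,0],[0,0,0]]
    - [[-0.12,0,0],[0,0,0]]
    - [[0.12,0,0],[0,0,0]]
    - [[-0.12,0,0],[0,0,0]]
    - [[0.12,0,0],[0,0,0]]
    - [[-0.12,0,0],[0,0,0]]
    - [[0.12,0,0],[0,0,0]]
    - [[-0.12,0,0],[0,0,0]]
    - [[0,0,0],[0,0,0]]
    - [[0,0,0],[0,0,0]]

```text
clock: 5.42
tcp_pos: [0.5269, -0.1722, 0.1495]
orientation: [-3.068, -0.67, -0.001]
contact_force: [1.9, 0.6, -4.0]
grip_width: 0.0469
gripper_force: 84.0
```

Call:
apply_moves:
  rows:
    - [[0,0,0],[0,-0.04,0]]
    - [[0,0,0],[0,-0.08,0]]
    - [[0,0,0],[0,-0.08,0]]
    - [[0,0,0],[0,-0.08,0]]
    - [[0,0,0],[0,-0.08,0]]
    - [[0,0,0],[0,-0.08,0]]

```text
clock: 6.18
tcp_pos: [0.5251, -0.1744, 0.1506]
orientation: [2.996, 0.649, -0.377]
contact_force: [1.0, -0.2, -4.7]
grip_width: 0.0469
gripper_force: 84.2
```

```bash
cat > look.py <<'E'
import sys
from h import *
d=grab_frame("scene");t=grab_frame("top"); o=telemetry.get_obs(); c=R.from_rotvec(o["orientation"])
print("moment tool",c.inv().apply(o["moment"]).round(3),o["contact_force"].round(2)); print(c.as_matrix().round(3)[:,0])
u,v=w2pix(d,o["tcp_pos"]).astype(int); a,b=w2pix(t,o["tcp_pos"]).astype(int)
cv2.imwrite(f"pics/{sys.argv[1]}.png",np.hstack([crop(d["frame"],u,v,76,76,5),crop(t["frame"],a,b,76,76,5)])[:,:,::-1])
E
python3 look.py s2
```

```text
moment tool [ 0.01   0.417 -0.057] [-0.04  0.17 -4.21]
[ 0.882  0.401 -0.248]
```

View pics/s2.png

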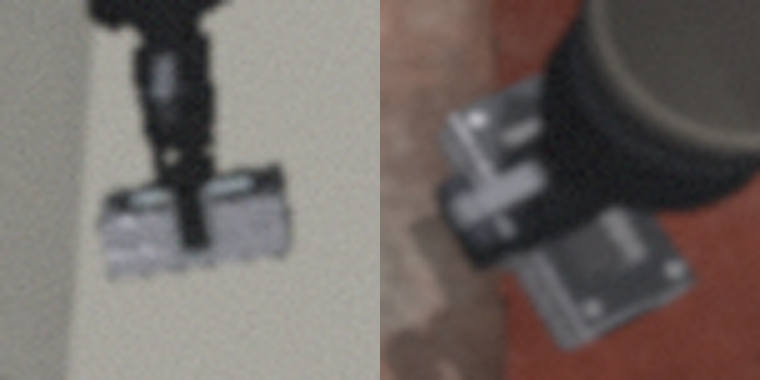

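Call:
apply_moves:
  rows:
    - [[0,0,0],[0,0.05,0]]
    - [[0,0,0],[0,0.1,0]]
    - [[0,0,0],[0,0.16,0]]
    - [[0,0,0],[0,0.16,0]]
    - [[0,0,0],[0,0.16,0]]
    - [[0,0,0],[0,0.16,0]]
    - [[0,0,0],[0,0.16,0]]

```text
clock: 7.15
tcp_pos: [0.5267, -0.1724, 0.1504]
orientation: [-2.994, -0.655, -0.378]
contact_force: [-0.3, -0.5, -4.7]
grip_width: 0.0468
gripper_force: 84.2
```

```bash
python3 look.py s3
```

```text
moment tool [-0.035 -0.475 -0.001] [ 0.04 -0.62 -4.04]
[0.88  0.404 0.249]
```

View pics/s3.png

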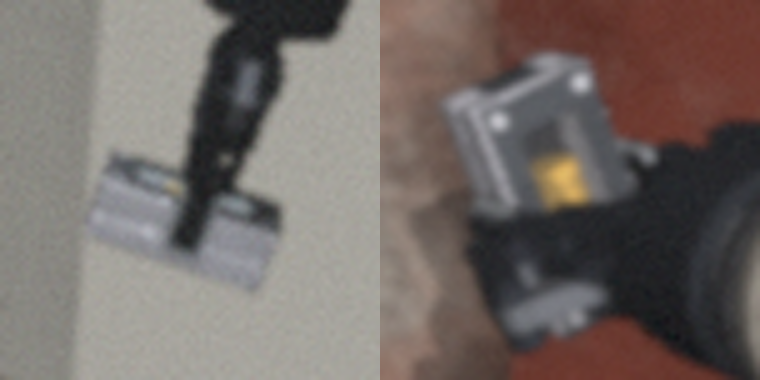

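The brass stays in the uphill half with the -x end low, so this case's master is fixed. I'll set it back.

```bash
python3 -c "
from h import *
plan([.5265,-.1741,.15],24.6)"
```

```text
t 7.25 tcp [ 0.5263 -0.1728  0.1503] shift [-0.002, 0.005, 0.001] turn [-0.0, -0.08, 0.0002]
```

Call:
apply_moves:
  rows:
    - [[0,0,0],[0,-0.04,0]]
    - [[0,0,0],[0,-0.08,0]]
    - [[0,0,0],[0,-0.08,0]]
    - [[0,0,0],[0,-0.08,0]]
    - [[0,0,0],[0,-0.08,0]]

```text
clock: 7.88
tcp_pos: [0.5245, -0.1745, 0.15]
orientation: [-3.07, -0.665, -0.0]
contact_force: [0.2, -0.7, -4.2]
grip_width: 0.0467
gripper_force: 84.1
```

```bash
python3 -c "
from h import *
plan([.5265,-.1741,.032],24.6)"
```

```text
t 7.88 tcp [ 0.5245 -0.1745  0.15  ] shift [0.008, 0.002, 0.472] turn [-0.0001, -0.0001, -0.0009]
```

Call:
apply_moves:
  rows:
    - [[0,0,0.12],[0,0,0]]
    - [[0,0,0.24],[0,0,0]]
    - [[0,0,0.34],[0,0,0]]
    - [[0,0,0.41],[0,0,0]]
    - [[0,0,0.44],[0,0,0]]
    - [[0,0,0.455],[0,0,0]]
    - [[0,0,0.465],[0,0,0]]
    - [[0,0,0.472],[0,0,0]]
    - [[0,0,0.472],[0,0,0]]

```text
clock: 9.0
tcp_pos: [0.5259, -0.1737, 0.0325]
orientation: [3.07, 0.668, 0.001]
contact_force: [-1.2, 0.3, -4.5]
grip_width: 0.0471
gripper_force: 84.3
```

Call:
apply_moves:
  rows:
    - [[0,0,0.004],[0,0,0]]
    - [[0,0,0.004],[0,0,0]]
    - [[0,0,0.004],[0,0,0]]

```text
clock: 9.38
tcp_pos: [0.5257, -0.1737, 0.0314]
orientation: [3.07, 0.668, 0.0]
contact_force: [1.2, -0.2, -4.4]
grip_width: 0.0468
gripper_force: 84.2
```

Call:
apply_moves:
  rows:
    - [[0,0,0.003],[0,0,0]]
    - [[0,0,0.003],[0,0,0]]
    - [[0,0,0.003],[0,0,0]]

```text
clock: 9.75
tcp_pos: [0.5257, -0.1737, 0.0313]
orientation: [3.07, 0.667, 0.0]
contact_force: [-3.4, 0.3, 6.0]
grip_width: 0.047
gripper_force: 85.3
```

Call:
apply_moves:
  rows:
    - [[0,0,0.003],[0,0,0]]
    - [[0,0,0.003],[0,0,0]]
    - [[0,0,0.003],[0,0,0]]

```text
clock: 10.12
tcp_pos: [0.5258, -0.1737, 0.0312]
orientation: [3.069, 0.667, 0.0]
contact_force: [-6.1, 2.3, 13.1]
grip_width: 0.047
gripper_force: 86.6
```

On the bench. Releasing slowly, then up.

Call:
apply_moves:
  rows:
    - [[0,0,-0.003],[0,0,0]]
    - [[0,0,-0.003],[0,0,0]]
    - [[0,0,-0.003],[0,0,0]]
    - [[0,0,-0.003],[0,0,0]]
    - [[0,0,-0.003],[0,0,0]]
  jaw: 1

```text
clock: 10.75
tcp_pos: [0.5257, -0.1737, 0.0304]
orientation: [-3.07, -0.668, 0.0]
contact_force: [0.3, -0.1, -0.5]
grip_width: 0.0854
gripper_force: 0.0
```

Call:
apply_moves:
  rows:
    - [[0,0,-0.1],[0,0,0]]
    - [[0,0,-0.3],[0,0,0]]
    - [[0,0,-0.5],[0,0,0]]
    - [[0,0,-0.6],[0,0,0]]
    - [[0,0,-0.6],[0,0,0]]

```text
clock: 11.38
tcp_pos: [0.527, -0.1741, 0.1827]
orientation: [3.068, 0.667, 0.006]
contact_force: [0.5, -0.7, -0.2]
grip_width: 0.0853
gripper_force: 0.0
```

```bash
python3 -c "
from h import *
plan([.4703,.1669,.17],-25.9)"
```

```text
t 11.38 tcp [ 0.527  -0.1741  0.1827] shift [0.36, -1.335, 0.048] turn [0.0004, -0.0015, 0.2801]
```

Call:
apply_moves:
  rows:
    - [[0.26,-0.95,0],[0,0,0.28]]
    - [[0.26,-0.95,0],[0,0,0.28]]
    - [[0.26,-0.95,0],[0,0,0.28]]
    - [[0.26,-0.95,0],[0,0,0.28]]
    - [[0.26,-0.95,0],[0,0,0.28]]
    - [[0.26,-0.95,0],[0,0,0.28]]

```text
clock: 12.12
tcp_pos: [0.4852, 0.0707, 0.1794]
orientation: [3.063, -0.695, -0.003]
contact_force: [0.2, -0.6, -0.4]
grip_width: 0.0859
gripper_force: 0.0
```

```bash
python3 -c "
from h import *
plan([.4703,.1669,.08],-25.9)"
```

```text
t 12.12 tcp [0.4852 0.0707 0.1794] shift [-0.219, -0.322, 0.398] turn [0.0004, 0.0005, 0.0018]
```

Call:
apply_moves:
  rows:
    - [[-0.22,-0.32,0.1],[0,0,0.002]]
    - [[-0.22,-0.32,0.2],[0,0,0.002]]
    - [[-0.22,-0.32,0.3],[0,0,0.002]]
    - [[-0.22,-0.32,0.39],[0,0,0.002]]
    - [[-0.22,-0.32,0.39],[0,0,0.002]]
    - [[-0.22,-0.32,0.39],[0,0,0.002]]

```text
clock: 12.88
tcp_pos: [0.4722, 0.1644, 0.0834]
orientation: [3.06, -0.713, 0.0]
contact_force: [0.8, -0.1, -0.2]
grip_width: 0.0859
gripper_force: 0.0
```

```bash
python3 -c "
from h import *
plan([.4703,.1669,.031],-25.9)"
```

```text
t 12.88 tcp [0.4722 0.1644 0.0834] shift [-0.011, -0.006, 0.209] turn [0.0, -0.0001, -0.0018]
```

Call:
apply_moves:
  rows:
    - [[-0.008,-0.006,0.1],[0,0,-0.001]]
    - [[-0.008,-0.006,0.17],[0,0,-0.001]]
    - [[-0.008,-0.006,0.205],[0,0,-0.001]]
    - [[-0.008,-0.006,0.205],[0,0,-0.001]]
    - [[-0.008,-0.006,0.205],[0,0,-0.001]]

```text
clock: 13.5
tcp_pos: [0.4711, 0.1677, 0.0326]
orientation: [-3.06, 0.708, -0.002]
contact_force: [-0.4, 0.5, -0.1]
grip_width: 0.0855
gripper_force: 0.0
```

Call:
apply_moves:
  rows:
    - [[0,0,0],[0,0,0]]
    - [[0,0,0],[0,0,0]]
    - [[0,0,0],[0,0,0]]
    - [[0,0,0],[0,0,0]]
    - [[0,0,0],[0,0,0]]
    - [[0,0,0],[0,0,0]]
  jaw: -1
  newtons: 80

```text
clock: 14.25
tcp_pos: [0.4706, 0.1675, 0.0325]
orientation: [3.061, -0.708, 0.001]
contact_force: [-1.9, -0.9, 7.4]
grip_width: 0.0466
gripper_force: 83.1
```

```bash
python3 -c "
from h import *
plan([.4703,.1669,.031],-25.9)"
```

```text
t 14.25 tcp [0.4706 0.1675 0.0325] shift [-0.0, 0.003, 0.006] turn [0.0, -0.0001, -0.0008]
```

Lift, shake, then tip with the -x end low.

Call:
apply_moves:
  rows:
    - [[0,0,-0.04],[0,0,0]]
    - [[0,0,-0.14],[0,0,0]]
    - [[0,0,-0.28],[0,0,0]]
    - [[0,0,-0.4],[0,0,0]]
    - [[0,0,-0.48],[0,0,0]]
    - [[0,0,-0.48],[0,0,0]]
    - [[0,0,-0.48],[0,0,0]]

```text
clock: 15.12
tcp_pos: [0.4697, 0.1671, 0.151]
orientation: [3.06, -0.708, -0.002]
contact_force: [0.2, 0.3, -4.2]
grip_width: 0.0467
gripper_force: 83.3
```

Call:
apply_moves:
  rows:
    - [[0.12,0,0],[0,0,0]]
    - [[-0.12,0,0],[0,0,0]]
    - [[0.12,0,0],[0,0,0]]
    - [[-0.12,0,0],[0,0,0]]
    - [[0.12,0,0],[0,0,0]]
    - [[-0.12,0,0],[0,0,0]]
    - [[0.12,0,0],[0,0,0]]
    - [[-0.12,0,0],[0,0,0]]
    - [[0,0,0],[0,0,0]]
    - [[0,0,0],[0,0,0]]

```text
clock: 16.38
tcp_pos: [0.4712, 0.1664, 0.1506]
orientation: [3.059, -0.71, -0.001]
contact_force: [-0.1, 1.0, -4.1]
grip_width: 0.047
gripper_force: 84.1
```

Call:
apply_moves:
  rows:
    - [[0,0,0],[0,0.04,0]]
    - [[0,0,0],[0,0.08,0]]
    - [[0,0,0],[0,0.08,0]]
    - [[0,0,0],[0,0.08,0]]
    - [[0,0,0],[0,0.08,0]]
    - [[0,0,0],[0,0.08,0]]

```text
clock: 17.12
tcp_pos: [0.4713, 0.1664, 0.1518]
orientation: [2.982, -0.696, 0.376]
contact_force: [0.2, 0.2, -4.2]
grip_width: 0.0465
gripper_force: 84.3
```

```bash
python3 look.py s4
```

```text
moment tool [ 0.021 -0.46   0.03 ] [-0.17  0.67 -4.46]
[ 0.869 -0.427  0.248]
```

View pics/s4.png

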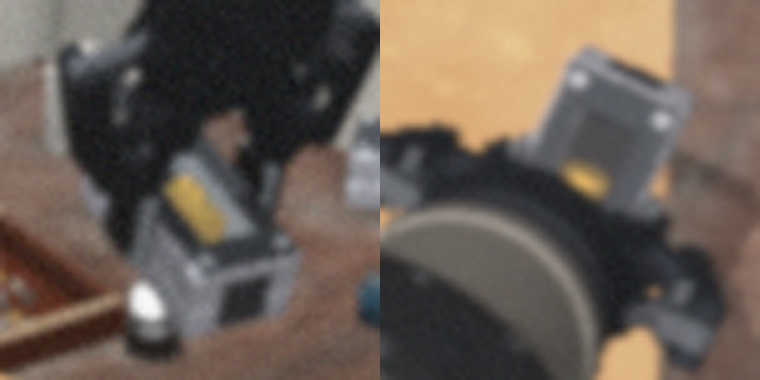

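```bash
python3 - <<'E'
from h import *
o=telemetry.get_obs();c=R.from_rotvec(o["orientation"])
for n,off in(("scene",0),("top",380)):
    d=grab_frame(n); ctr=w2pix(d,o["tcp_pos"]).astype(int)
    for x,h in((-.048,.036),(-.031,.036),(-.03,.027),(-.017,.027),(-.006,.027),(.007,.027),(.012,.027),(.031,.036),(.048,.036)):
        q=w2pix(d,o["tcp_pos"]+c.apply([x,0,.0313-h])); print(n,x,((q-ctr+38)*5+[off,0]).round(0))
E
```

```text
scene -0.048 [254. 259.]
scene -0.031 [232. 232.]
scene -0.03 [227. 247.]
scene -0.017 [211. 227.]
scene -0.006 [197. 210.]
scene 0.007 [182. 190.]
scene 0.012 [176. 183.]
scene 0.031 [157. 138.]
scene 0.048 [138. 113.]
top -0.048 [518. 309.]
top -0.031 [537. 269.]
top -0.03 [543. 260.]
top -0.017 [557. 230.]
top -0.006 [569. 205.]
top 0.007 [583. 174.]
top 0.012 [589. 162.]
top 0.031 [606. 122.]
top 0.048 [625.  81.]
```

With the -x end low the brass edge still sits at about +8 mm (top crop row 163), where it started. A loose master would end at -6 mm, so M is fixed too. I'll set it back.

Call:
apply_moves:
  rows:
    - [[0,0,0],[0,-0.04,0]]
    - [[0,0,0],[0,-0.08,0]]
    - [[0,0,0],[0,-0.08,0]]
    - [[0,0,0],[0,-0.08,0]]
    - [[0,0,0],[0,-0.08,0]]

```text
clock: 17.95
tcp_pos: [0.4694, 0.1682, 0.1516]
orientation: [3.061, -0.705, 0.001]
contact_force: [-0.4, -0.1, -4.3]
grip_width: 0.0468
gripper_force: 84.2
```

Call:
apply_moves:
  rows:
    - [[0,0,0.12],[0,0,0]]
    - [[0,0,0.24],[0,0,0]]
    - [[0,0,0.34],[0,0,0]]
    - [[0,0,0.41],[0,0,0]]
    - [[0,0,0.44],[0,0,0]]
    - [[0,0,0.455],[0,0,0]]
    - [[0,0,0.465],[0,0,0]]
    - [[0,0,0.472],[0,0,0]]
    - [[0,0,0.476],[0,0,0]]
    - [[0,0,0.476],[0,0,0]]

```text
clock: 19.2
tcp_pos: [0.4706, 0.1675, 0.0329]
orientation: [-3.061, 0.708, -0.0]
contact_force: [-0.4, 0.1, -4.5]
grip_width: 0.0468
gripper_force: 84.3
```

Call:
apply_moves:
  rows:
    - [[0,0,0.003],[0,0,0]]
    - [[0,0,0.003],[0,0,0]]
    - [[0,0,0.003],[0,0,0]]

```text
clock: 19.58
tcp_pos: [0.4706, 0.1676, 0.0325]
orientation: [-3.061, 0.708, -0.001]
contact_force: [-2.8, -0.4, 6.4]
grip_width: 0.0465
gripper_force: 85.2
```

Call:
apply_moves:
  rows:
    - [[0,0,0],[0,0,0]]
    - [[0,0,0],[0,0,0]]
    - [[0,0,0],[0,0,0]]
    - [[0,0,0],[0,0,0]]
    - [[0,0,0],[0,0,0]]
  jaw: 1

```text
clock: 20.2
tcp_pos: [0.4705, 0.1676, 0.032]
orientation: [-3.061, 0.708, -0.0]
contact_force: [-0.3, 0.3, -0.2]
grip_width: 0.0852
gripper_force: 0.0
```

Call:
apply_moves:
  rows:
    - [[0,0,-0.1],[0,0,0]]
    - [[0,0,-0.25],[0,0,0]]
    - [[0,0,-0.32],[0,0,0]]
    - [[0,0,-0.32],[0,0,0]]

```text
clock: 20.7
tcp_pos: [0.4714, 0.1679, 0.1132]
orientation: [-3.059, 0.708, -0.004]
contact_force: [-0.5, 0.2, -0.3]
grip_width: 0.0858
gripper_force: 0.0
```

```bash
python3 -c "
from h import *
plan([.455,.3089,.1],-20.3)"
```

```text
t 20.7 tcp [0.4714 0.1679 0.1132] shift [-0.307, -0.478, 0.053] turn [-0.0007, -0.0007, -0.032]
```

Call:
apply_moves:
  rows:
    - [[-0.307,-0.478,0.05],[0,0,-0.031]]
    - [[-0.307,-0.478,0.05],[0,0,-0.031]]
    - [[-0.307,-0.478,0.05],[0,0,-0.031]]
    - [[-0.307,-0.478,0.05],[0,0,-0.031]]
    - [[-0.307,-0.478,0.05],[0,0,-0.031]]

```text
clock: 21.32
tcp_pos: [0.4543, 0.3061, 0.0989]
orientation: [3.089, -0.561, -0.001]
contact_force: [0.6, -1.0, 0.1]
grip_width: 0.0853
gripper_force: 0.0
```

```bash
python3 -c "
from h import *
plan([.455,.3089,.031],-20.3)"
```

```text
t 21.32 tcp [0.4543 0.3061 0.0989] shift [-0.001, -0.012, 0.271] turn [0.0008, -0.0, -0.0017]
```

Call:
apply_moves:
  rows:
    - [[0,-0.008,0.1],[0,0,0]]
    - [[0,-0.008,0.2],[0,0,0]]
    - [[0,-0.008,0.25],[0,0,0]]
    - [[0,-0.008,0.27],[0,0,0]]
    - [[0,-0.008,0.27],[0,0,0]]
    - [[0,-0.008,0.27],[0,0,0]]

```text
clock: 22.08
tcp_pos: [0.4552, 0.3107, 0.0328]
orientation: [-3.091, 0.558, -0.001]
contact_force: [-0.2, 0.2, 0.7]
grip_width: 0.0853
gripper_force: 0.0
```

Call:
apply_moves:
  rows:
    - [[0,0,0],[0,0,0]]
    - [[0,0,0],[0,0,0]]
    - [[0,0,0],[0,0,0]]
    - [[0,0,0],[0,0,0]]
    - [[0,0,0],[0,0,0]]
    - [[0,0,0],[0,0,0]]
  jaw: -1
  newtons: 80

```text
clock: 22.82
tcp_pos: [0.4548, 0.3104, 0.0326]
orientation: [3.091, -0.558, 0.0]
contact_force: [-1.0, -0.6, 6.6]
grip_width: 0.0471
gripper_force: 84.1
```

Call:
apply_moves:
  rows:
    - [[0,0,-0.04],[0,0,0]]
    - [[0,0,-0.14],[0,0,0]]
    - [[0,0,-0.28],[0,0,0]]
    - [[0,0,-0.4],[0,0,0]]
    - [[0,0,-0.48],[0,0,0]]
    - [[0,0,-0.48],[0,0,0]]
    - [[0,0,-0.48],[0,0,0]]

```text
clock: 23.7
tcp_pos: [0.454, 0.3099, 0.1511]
orientation: [3.09, -0.558, -0.002]
contact_force: [-0.1, -0.7, -3.5]
grip_width: 0.0469
gripper_force: 83.4
```

Call:
apply_moves:
  rows:
    - [[0.12,0,0],[0,0,0]]
    - [[-0.12,0,0],[0,0,0]]
    - [[0.12,0,0],[0,0,0]]
    - [[-0.12,0,0],[0,0,0]]
    - [[0.12,0,0],[0,0,0]]
    - [[-0.12,0,0],[0,0,0]]
    - [[0.12,0,0],[0,0,0]]
    - [[-0.12,0,0],[0,0,0]]
    - [[0,0,0],[0,0,0]]
    - [[0,0,0],[0,0,0]]

```text
clock: 24.95
tcp_pos: [0.4557, 0.309, 0.1508]
orientation: [3.089, -0.561, -0.0]
contact_force: [0.0, 0.0, -4.2]
grip_width: 0.047
gripper_force: 84.7
```

Call:
apply_moves:
  rows:
    - [[0,0,0],[0,0.04,0]]
    - [[0,0,0],[0,0.08,0]]
    - [[0,0,0],[0,0.08,0]]
    - [[0,0,0],[0,0.08,0]]
    - [[0,0,0],[0,0.08,0]]
    - [[0,0,0],[0,0.08,0]]

```text
clock: 25.7
tcp_pos: [0.4553, 0.3098, 0.1519]
orientation: [3.024, -0.549, 0.381]
contact_force: [-0.6, 1.5, -4.5]
grip_width: 0.0466
gripper_force: 84.8
```

```bash
python3 look.py s5
```

```text
moment tool [-0.005 -0.443  0.024] [ 0.21  0.89 -4.03]
[ 0.907 -0.34   0.248]
```

View pics/s5.png

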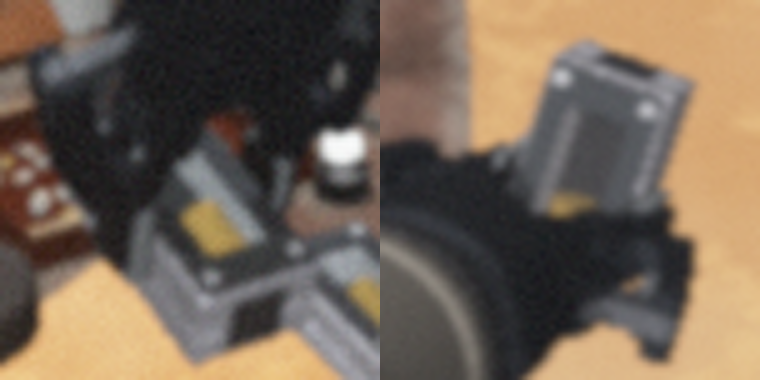

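In the top crop the brass edge (row ~195) has moved from about +14 mm to about -5 mm. In the scene view it lies against the low window end. So L is the loose one, and I'll carry it over the pad.

```bash
python3 -c "
from h import *
plan([.617,.269,.155],-20.3,25)"
```

```text
t 25.8 tcp [0.4553 0.3098 0.152 ] shift [0.645, -0.074, 0.153] turn [0.0005, 0.059, -0.0014]
```

Call:
apply_moves:
  rows:
    - [[0.06,-0.01,0.015],[0,0.02,0]]
    - [[0.16,-0.02,0.04],[0,0.04,0]]
    - [[0.28,-0.035,0.07],[0,0.059,0]]
    - [[0.4,-0.05,0.1],[0,0.059,0]]
    - [[0.5,-0.06,0.12],[0,0.059,0]]
    - [[0.58,-0.07,0.14],[0,0.059,0]]
    - [[0.63,-0.074,0.15],[0,0.059,0]]
    - [[0.645,-0.074,0.153],[0,0.059,0]]
    - [[0.645,-0.074,0.153],[0,0.059,0]]
    - [[0.645,-0.074,0.153],[0,0.059,0]]

```text
clock: 27.05
tcp_pos: [0.6155, 0.2705, 0.1548]
orientation: [2.947, -0.53, 0.653]
contact_force: [0.1, 0.4, -4.3]
grip_width: 0.0469
gripper_force: 84.8
```

```bash
python3 - <<'E'
from h import *
plan([.617,.269,.155],-20.3,25)
o=telemetry.get_obs();c=R.from_rotvec(o["orientation"]);print(c.apply([1,0,0]))
out=[]
for n in("scene","top"):
    d=grab_frame(n); im=d["frame"][:,:,::-1].copy(); ctr=w2pix(d,o["tcp_pos"]).astype(int)
    k=crop(im,*ctr,96,96,4)
    for x in(-.048,.048):
      for y in(-.024,.024):
        for h in (0,.036):
          q=(w2pix(d,o["tcp_pos"]+c.apply([x,y,.0313-h]))-ctr+48.5)*4; cv2.circle(k,tuple(int(v) for v in q),3,(0,255,0),1)
    out.append(k)
cv2.imwrite("pics/f1.png",np.hstack(out))
E
```

```text
t 27.05 tcp [0.6155 0.2705 0.1548] shift [0.007, 0.004, 0.003] turn [0.0003, 0.0001, -0.0005]
[ 0.84962896 -0.31599796  0.42222734]
```

View pics/f1.png

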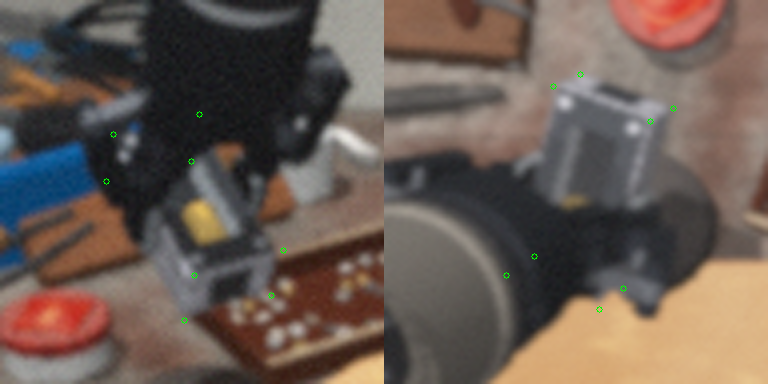

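Call:
apply_moves:
  rows:
    - [[0.004,0.002,0],[0,0,0]]
    - [[0.004,0.002,0],[0,0,0]]
    - [[0.004,0.002,0],[0,0,0]]
    - [[0.004,0.002,0],[0,0,0]]
    - [[0.004,0.002,0],[0,0,0]]
    - [[0.004,0.002,0],[0,0,0]]
    - [[0.004,0.002,0],[0,0,0]]
    - [[0.004,0.002,0],[0,0,0]]

```text
clock: 28.15
tcp_pos: [0.6171, 0.2691, 0.1555]
orientation: [2.946, -0.532, 0.654]
contact_force: [-0.4, -0.1, -3.9]
grip_width: 0.0466
gripper_force: 84.8
```

```bash
python3 -c "
from h import *
from bench import job
plan([.617,.269,.155],-20.3,25)
print(abs(telemetry.get_obs()['qvel']).max()); print(job.hand_in())"
```

```text
t 28.15 tcp [0.6171 0.2691 0.1555] shift [-0.001, 0.0, 0.002] turn [0.0004, -0.0001, -0.0008]
0.002282714479269003
the job is handed in; nothing more can be done
None
```

I handed the job in at 28 s, with the loose case (the leftmost one) held still about 100 mm above the middle of the rubber block, the tool tipped 25° and its master at the low end; the other two were shaken, found fixed and set back flat where they stood.

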